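# Run the mould carriage home under the slip spout

### The arm

A 6-joint arm with a two-finger parallel gripper is mounted at the origin on the work surface. World frame = base frame: x ahead of the robot, y to its left, z up, the work surface at z = 0. Lengths are in m, angles in rad, forces in N, time in s.
With the tool pointing down it reaches from about 0.375 to 0.9 m from the base axis. Payload 3.1 kg.
Tool frame: the origin (TCP) lies between the finger pads; the fingertips stand 22 mm ahead of it and the grasp point (between the pads) lies 3 mm ahead of it; z points along the fingers, y is the direction in which the jaws open and shut (so a half turn about z gives the same grasp; the last joint's range is limited). The gripper opens to 87 mm and grips with 3 to 60 N. Pads are 19 mm wide; open, the fingers measure 117 mm over their backs; the gripper's body (75 mm by 190 mm) begins 51 mm behind the grasp point.
Start: joints at [1.159, 0.527, 1.433, -0, 1.181, -0.178], TCP at [0.145, 0.608, 0.245] pointing down, gripper open.
Joint ranges: [-3.08, 3.08], [-0.75, 2.2], [0.22, 2.44], [-1.43, 4.57], [0, 2.65], [-2.85, 2.85]. Speed limits (rad/s): [2.79, 2.79, 3.14, 3.14, 3.14, 3.14].

### API

Orientations are given as a unit quaternion [x, y, z, w].
In Python, from rig import get_obs, camera, get_calibration, hand_in, search_frame gives the robot as it stands.
- The arm moves only by the shell command python3 -m jog 'ROWS' [FORCE]. ROWS is JSON, a list of rows, each an object with "grip": the closure in counts, from 0 (fully open) to 255 (shut); "travel": the shift along the world's x, y, z in cm, a list of three; "twist": the turn about the world's z in degrees. A call has 1 to 8 rows; each row shifts and turns the commanded pose from where the row before left it; what a row does not reach is not made up. A row lasts 1/10 s, in which the tool goes at most 50 mm and 8.59 degrees, less where a joint would pass 70% of its speed; a pose out of reach is approached as far as the arm can. A call is refused whole if a number of a shift passes 5 or a number of a turn 8.59, either way. A call with a gripper value outside its range is refused whole. The fingers move at their own pace and stop on an object; FORCE is the grip in N (left out, the last holds). Time passes only in rows, so rows that do not move let the fingers close. It gives the time, the measured TCP pose, the force and the opening at its end, in the units of the state.
- get_obs(): the state, without advancing time (a new reading comes with each control period).
- camera(name): name is "scene" or "top"; returns the picture (400x640x3 uint8, red, green, blue); there is no depth.
- get_calibration(name): a dict with "fx", "fy", "cx", "cy" (pixels), "k1" (the pictures are not rectified: a ray, as slopes to the right and down, at radius r is drawn at 1 + k1 r^2 times it, then the intrinsics apply), "R" (3x3) and "t" (3): a world point X has camera coordinates R X + t. Camera axes: x right, y down, z forward; pixel columns grow to the right and rows downward; lengths in m; the calibration is good to about 2 mm. A picture is of the moment at which its call begins. get_calibration takes no time and is no camera call.
- hand_in(): hands the job in, once; it reports no verdict.
Trained networks look in the newest picture that a camera, given by its name, has taken for a name from the list of things; names that differ only in an ending like _2 or _b are one class to them, and where a whole thing is asked for, a point or a joint stands for the part that bears it (a point fixed in the world has none). Each returns a list of dicts, best first, with "p" (0 to 1); they miss things now and then, are a little off and sometimes report something else, mostly with a low value. They report only what shows in the picture. A call takes as long as a camera call.
- search_frame(target, camera): "at" ([x, y, z] in m, in world coordinates, good to about 4 mm: the middle of the surface that is visible of it).
The state is a dict: "time": time; "q": joint angles; "joint_velocities": joint speeds; "joint_torque": joint torques, N m; "position": TCP position; "tool_rot": TCP orientation; "ft_force": force on the tool from outside, world axes, zero at the start; "moment": the same for the moment, N m; "grip_width": finger opening in m.
Only numpy, scipy, OpenCV 4.12 (cv2) and the standard library are available. Lean on these libraries where they do the work, as an engineer would, in place of code of your own. Each camera call takes 0.05 s, during which the arm holds its last target. There are 200 camera calls.

### The job

Bring the plaster mould under the filling spout: with closed fingertips press down the round locking button at the tail of the carriage and, keeping it held down all the way, push the carriage along its rails until it is fully home against the rubber end stop. Then let the button spring back up so that the carriage is locked there, and move clear. Do not grasp or lift anything, do not touch the plaster mould, and leave the other things on the bench alone.

Things in the scene. Friction and masses are not known exactly. Their poses are not given: they have to be found in the camera images.
- slide_base: Fixed grey-and-aluminium slide, 130 x 460 mm, lying on the bench; origin under its centre at bench height, z up. Its +y axis is the direction in which the carriage must travel (towards the rubber end stop and the spout). End blocks 52 mm high at y = +-220 mm.
- carriage (a joint): Travel of the carriage along the slide's +y, m: 0 at the near end of the rails, 0.180 fully home against the end stop. It starts anywhere from 0 to 0.06. With the button up a pin in a rack (notches every 15 mm with 5 mm of play; the last takes the pin from 0.176 on) locks it; with the button down it takes 1 to 3 N to slide. The end stop is hard.
- button (a joint): How far the button is pressed, m: 0 up (locked), 0.010 fully down. Sprung: about 4 N to start it moving, 8 N fully down. The lock is free once it is more than 5 mm down; let go between notches it stays about half down, over a notch it springs up and locks.
- button_top (a point): Centre of the top face of the locking button: a plain steel round cap, 44 mm across, at the tail (-y end) of the carriage; its top is 72 mm above the bench when up and 62 mm when down, over a black housing 56 x 50 mm whose top is 60 mm above the bench. Moves with the carriage and the button; same axes as the slide.
- push_plate (a point): Middle of the upper edge, on the tail side, of the upright aluminium push plate that stands on the carriage just ahead (+y) of the button: 60 mm wide (x), 8 mm thick, top 100 mm above the bench. Its tail face is 28.5 mm ahead of the button's centre; fingertips that press the button push the carriage by this face.
- end_stop (a point): Centre of the face of the rubber end stop, 41 mm above the bench, fixed at y = +200 mm of the slide. The carriage's leading edge meets it.
- spout_tip (a point): Lower tip of the fixed steel filling nozzle, 148 mm above the bench at y = +145 mm of the slide. Its arm runs level from here along +y, 172 to 188 mm high, 22 mm wide, to a post 130 mm further on, with a white funnel (68 mm across, top 240 mm high) 90 mm on from the tip. Keep clear of it.
- carriage_deck (a point): Centre of the shallow tray on the carriage, on the deck's top, 46 mm above the bench; 111.5 mm ahead (+y) of the button's centre. Same axes as the slide.
- mould_center (a point): Centre of the plaster mould clamped in the tray, part of the carriage and moving with it: a two-part off-white block 100 x 110 x 70 mm with a pour hole on top. Its centre is 81 mm above the bench, 111.5 mm ahead (+y) of the button's centre; the block's top is 116 mm above the bench, its tail face 56.5 mm ahead of the button's centre. Do not touch.
- plug: Loose bystander: small plaster plug, 34 mm across, 45 mm high; origin under its centre. Leave alone.
- tin: Loose bystander: flat round tin, 74 mm across, 23 mm high; origin under its centre. Leave alone.
- cup: Loose bystander: white cup, 72 mm across, 75 mm high; origin under its centre. Leave alone.
- spare_mould: Loose bystander: smaller plaster mould 80 x 90 x 55 mm on the bench; origin under its centre. Leave alone.
- spatula: Loose bystander: spatula 200 mm long lying on the bench along its own x. Leave alone.
- jar: Loose bystander: glass jar with white cap, 64 mm across, 85 mm high; origin under its centre. Leave alone.
- clay_bar: Loose bystander: brown clay-coloured bar 50 x 90 x 35 mm; origin under its centre. Leave alone.

How it is judged:
On the way, in this order (a step that is already met when the one before it is completed fails the run):
1. the button is pressed down while the carriage is still where it started (value of joint button above 0.006 m and distance of carriage_deck from where it was at the start of the episode below 0.01 m), for 0.05 s.
2. the carriage arrives at the end stop with the button still held down (value of joint carriage above 0.176 m and value of joint button above 0.003 m), for 0.1 s.
At the end, for the whole second after the job is handed in: The carriage is within 5 mm of the end stop and at rest, and the button is up again (pressed less than 2 mm) (value of joint carriage above 0.175 m and value of joint button below 0.002 m and velocity of joint carriage between -0.01 and 0.01 m/s); the robot touches nothing.
It fails at once if the button is let up on the way (carriage more than 15 mm from its start and more than 15 mm short of the stop with the button pressed less than 2 mm) (distance of carriage_deck from where it was at the start of the episode above 0.015 m and value of joint carriage below 0.165 m and value of joint button below 0.002 m).
It fails at once if the robot pushes on the plaster mould (more than 1 N) (contact force between any of the fingers, the arm and carriage_c7 above 1 N).
It fails at once if a bystander is moved by more than 25 mm or lifted (distance of any of plug, tin, cup, spare_mould, spatula, jar, clay_bar from where it was at the start of the episode above 0.025 m).
It also fails if it takes over 42 s, if anything falls off the work surface, if the arm or the gripper's body presses on something with over 40 N, if the wrist force passes 120 N, or if a joint passes its speed limit or range.

## Working session

There is one attempt and no reset: what is moved stays moved. The work goes in short steps, Python scripts to look and compute and a shell command to move; the robot and the scene stay as the last step left them, time stands still between calls to the robot, and variables do not carry over. Pictures are saved under pics/ and viewed, about 8 in all and at most 12, crops included, and the job is handed in when it is done.

```bash
mkdir -p pics
python3 - <<'E'
from rig import *
import cv2,numpy as np
for c in ("scene","top"):
    cv2.imwrite(f"pics/{c}0.png",camera(c)[:,:,::-1])
    for n in ("button_top","push_plate","end_stop","spout_tip","mould_center","slide_base"):
        try: print(c,n,[(np.round(d["at"],3).tolist(),round(d["p"],2)) for d in search_frame(n,c)[:2]])
        except Exception as e: print(c,n,e)
o=get_obs();print({k:np.round(v,3).tolist() for k,v in o.items()})
E
```

```text
scene button_top [([0.518, -0.199, 0.073], 0.55)]
scene push_plate [([0.546, -0.122, 0.07], 0.72)]
scene end_stop [([0.539, -0.051, 0.045], 0.57)]
scene spout_tip [([0.541, -0.05, 0.048], 0.83)]
scene mould_center [([0.547, -0.124, 0.074], 0.82)]
scene slide_base [([0.543, -0.044, 0.047], 0.63)]
top button_top [([0.51, -0.194, 0.075], 0.78)]
top push_plate []
top end_stop [([0.516, -0.024, 0.046], 0.79)]
top spout_tip [([0.517, -0.02, 0.046], 0.85), ([0.512, -0.115, 0.078], 0.36)]
top mould_center [([0.505, -0.111, 0.08], 0.61)]
top slide_base [([0.513, -0.023, 0.045], 0.61)]
{'time': 0.7, 'q': [1.159, 0.527, 1.433, -0.0, 1.181, -0.178], 'joint_velocities': [0.001, -0.002, 0.001, 0.001, 0.001, -0.001], 'joint_torque': [0.0, -43.986, -17.696, 0.063, 0.05, -0.0], 'position': [0.145, 0.608, 0.245], 'tool_rot': [0.117, 0.993, 0.0, 0.0], 'ft_force': [0.227, 0.255, 0.65], 'moment': [0.011, 0.08, 0.018], 'grip_width': 0.087}
```

View pics/top0.png

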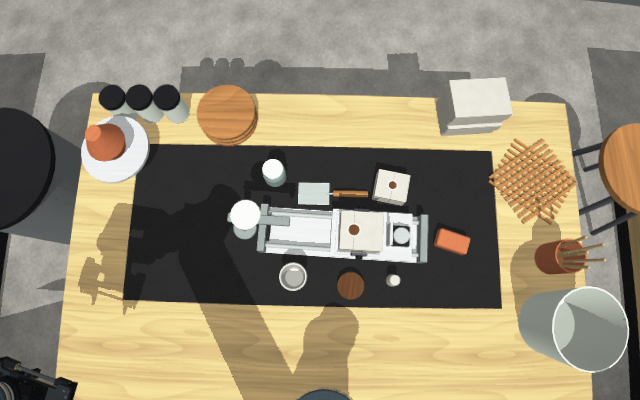

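View pics/scene0.png

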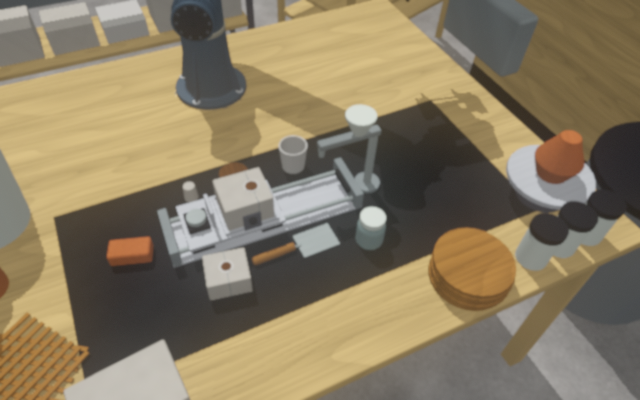

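The top view shows the slide running along image left (world +y, slightly tilted): the button is near (401,235), the mould near (360,230) and the funnel at (245,212). I'll zoom in for an accurate axis.

```bash
cat > h.py <<'E'
import numpy as np,cv2
from rig import *
def px2w(c,uv,z):
    k=get_calibration(c);K=np.array([[k["fx"],0,k["cx"]],[0,k["fy"],k["cy"]],[0,0,1.]])
    R=np.array(k["R"]);t=np.array(k["t"])
    n=np.array([(uv[0]-k["cx"])/k["fx"],(uv[1]-k["cy"])/k["fy"]]);m=n.copy()
    for _ in range(20): m=n/(1+k["k1"]*(m@m))
    d=R.T@np.array([*m,1]);o=-R.T@t
    return o+d*(z-o[2])/d[2]
def w2px(c,X):
    k=get_calibration(c);p=np.array(k["R"])@X+np.array(k["t"]);m=p[:2]/p[2]
    m=m*(1+k["k1"]*(m@m));return m*[k["fx"],k["fy"]]+[k["cx"],k["cy"]]
E
python3 - <<'E'
import cv2
i=cv2.imread("pics/top0.png")[190:280,240:440]
cv2.imwrite("pics/crop0.png",cv2.resize(i,None,fx=4,fy=4,interpolation=cv2.INTER_CUBIC))
E
```

```text
(no output)
```

View pics/crop0.png

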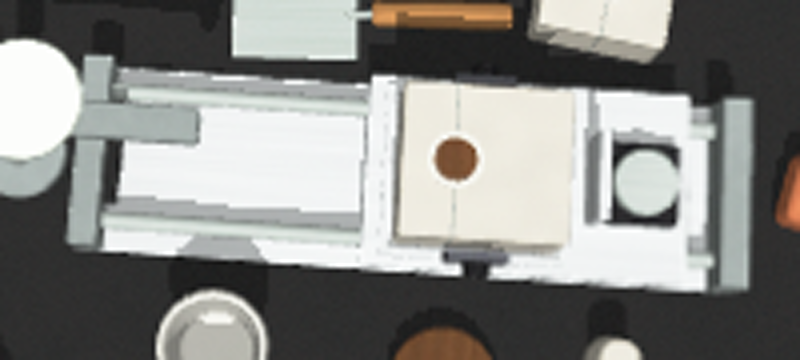

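The crop shows the end blocks centred at about (90,150) and (737,193), the button at (646,182), and the push plate just left of it at x≈590–610. I'll project these back at their known heights.

Run:
```python
from h import *
P=lambda u,v,z: px2w("top",(u/4+240-.375,v/4+190-.375),z)[:2]
n=P(737,193,.052);f=P(90,150,.052);b=P(646,182,.072)
print("near",n,"far",f,"L",np.linalg.norm(f-n))
for a,c in (((725,97),(721,288)),((752,98),(748,290)),((85,55),(66,243)),((113,57),(97,246))):
    d=P(*a,.052)-P(*c,.052);print("end edge",np.linalg.norm(d),"perp yaw",np.degrees(np.arctan2(d[1],d[0])))
u=(f-n)/np.linalg.norm(f-n);print("u",u,"yaw",np.degrees(np.arctan2(-u[0],u[1])))
print("button",b,"mid",(n+f)/2,"slide coords",(b-(n+f)/2)@u,"lat",(b-(n+f)/2)@[u[1],-u[0]])
# button ellipse centre by segmentation for refinement; scene view check
for nm,X in (("button",[*b,.072]),("near",[*n,.052]),("far",[*f,.052]),("tip",[*((n+f)/2+.145*u),.148])): print(nm,w2px("scene",np.array(X)).round(1),w2px("top",np.array(X)).round(1))
s=px2w("scene",(196,217),.072);print("scene button",s)
k=get_calibration("top");print("topcam",-np.array(k["R"]).T@np.array(k["t"]))
print(P(456,159,.116),"hole; ahead of button", (P(456,159,.116)-b)@u, (P(456,159,.116)-b)@[u[1],-u[0]])
```

```text
near [ 0.50565908 -0.26110876] far [0.52638568 0.17740987] L 0.4390081834495366
end edge 0.1300791112396563 perp yaw -2.8926131223696694
end edge 0.13084699836213687 perp yaw -3.070056343055281
end edge 0.12887692192111283 perp yaw -3.0034942230101396
end edge 0.12931568796675655 perp yaw -2.276465281480731
u [0.04721234 0.99888488] yaw -2.706073915151503
button [ 0.50957237 -0.19495359] mid [ 0.51602238 -0.04184944] slide coords -0.15323793627457657 lat 0.0007855839286804867
button [196.2 214.9] [401.1 235.1]
near [167.8 229.1] [423.9 237.9]
far [348.  175.1] [262.1 227.1]
tip [321.3 155.1] [287.2 223.7]
scene button [ 0.51500358 -0.19707983  0.072     ]
topcam [0.37172584 0.03103923 1.15616441]
[ 0.5165044  -0.06444695] hole; ahead of button 0.13068838357068455 0.0007627784116007951
```

Slide yaw is about −2.7° (u≈(0.047,0.999)) and the button is at (0.510,−0.195); both cameras agree to within 5 mm. I'll close the fingers, rise, swing over, and set the jaw axis across the slide.

```bash
python3 -m jog '[{"grip":255,"travel":[3,-1,4],"twist":-8},{"grip":255,"travel":[3,-1,4],"twist":-8},{"grip":255,"travel":[3,-1,4],"twist":-8},{"grip":255,"travel":[3,-4,0],"twist":-8},{"grip":255,"travel":[3,-4,0],"twist":-8},{"grip":255,"travel":[3,-4,0],"twist":-8},{"grip":255,"travel":[3,-4,0],"twist":-8},{"grip":255,"travel":[3,-4,0],"twist":-8}]' 20
```

```text
time: 1.5
position: [0.3838, 0.3769, 0.3625]
tool_rot: [0.627, 0.779, 0.0, 0.0]
ft_force: [0.0, -0.2, -0.7]
grip_width: 0.0315
```

```bash
python3 -m jog '[{"grip":255,"travel":[2,-4,0],"twist":-4},{"grip":255,"travel":[2,-4,0],"twist":-4},{"grip":255,"travel":[2,-4,0],"twist":-4},{"grip":255,"travel":[1,-4,0],"twist":-3},{"grip":255,"travel":[1,-4,0],"twist":0},{"grip":255,"travel":[1,-4,0],"twist":0},{"grip":255,"travel":[0,-4,0],"twist":0},{"grip":255,"travel":[0,-4,0],"twist":0}]'; python3 -c "
from rig import *;print(get_obs())"
```

```text
time: 2.3
position: [0.473, 0.0569, 0.3624]
tool_rot: [0.722, 0.692, 0.0, 0.0]
ft_force: [-0.1, 0.1, 0.2]
grip_width: 0.0004
{'time': 2.3, 'q': array([-1.15452193e-01,  1.89763999e-01,  1.62631510e+00,  4.20147793e-06,
        1.32496337e+00, -7.35407284e-02]), 'joint_velocities': array([-0.8547535 , -0.10283025,  0.13382436, -0.00286923, -0.03740547,
       -0.84883532]), 'joint_torque': array([  3.73069547, -29.80628371, -19.29024875,   0.08133429,
         0.18965275,   0.56462947]), 'position': array([0.47303999, 0.05688761, 0.36238112]), 'tool_rot': array([7.21768709e-01, 6.92134276e-01, 1.76868804e-04, 2.10708175e-04]), 'ft_force': array([-0.10985831,  0.08566209,  0.1811701 ]), 'moment': array([-0.10061172, -0.00532139, -0.02851128]), 'grip_width': 0.0004074450946921328}
```

```bash
python3 -m jog '[{"grip":255,"travel":[0.5,-4,0],"twist":0},{"grip":255,"travel":[1,-4,0],"twist":0},{"grip":255,"travel":[1,-4,0],"twist":0},{"grip":255,"travel":[1,-4,-3],"twist":0},{"grip":255,"travel":[0,-4,-4],"twist":0},{"grip":255,"travel":[0,-4,-4],"twist":0},{"grip":255,"travel":[0,-0.4,-4],"twist":0},{"grip":255,"travel":[0,0,-4],"twist":0}]'; python3 -m jog '[{"grip":255,"travel":[0,0,-1.5],"twist":0},{"grip":255,"travel":[0,0,0],"twist":0}]'
python3 - <<'E'
from h import *
for c in ("top","scene"):
    im=camera(c)[:,:,::-1]
    i=im[180:280,340:460] if c=="top" else im[130:280,120:320]
    cv2.imwrite(f"pics/{c}1.png",cv2.resize(i,None,fx=4,fy=4,interpolation=cv2.INTER_CUBIC))
p=get_obs()["position"];print(p)
for c in("top","scene"):
  print(c,w2px(c,p-[0,0,.022]), search_frame("button_top",c)[:1], search_frame("push_plate",c)[:1])
E
```

```text
time: 3.1
position: [0.5081, -0.1774, 0.181]
tool_rot: [0.723, 0.691, 0.0, 0.001]
ft_force: [-0.1, 0.0, -0.0]
grip_width: 0.0002
time: 3.3
position: [0.5061, -0.1747, 0.1645]
tool_rot: [0.722, 0.692, -0.001, -0.003]
ft_force: [-1.5, 0.3, 0.7]
grip_width: 0.0004
[ 0.50826371 -0.17562061  0.16745716]
top [399.44837109 231.87418066] [{'at': [0.5136, -0.0791, 0.1145], 'p': 0.24}] [{'at': [0.5178, -0.0851, 0.113], 'p': 0.56}]
scene [199.66182437 189.92135566] [{'at': [0.5162, -0.2022, 0.0727], 'p': 0.69}] [{'at': [0.5477, -0.1196, 0.0747], 'p': 0.9}]
```

View pics/scene1.png

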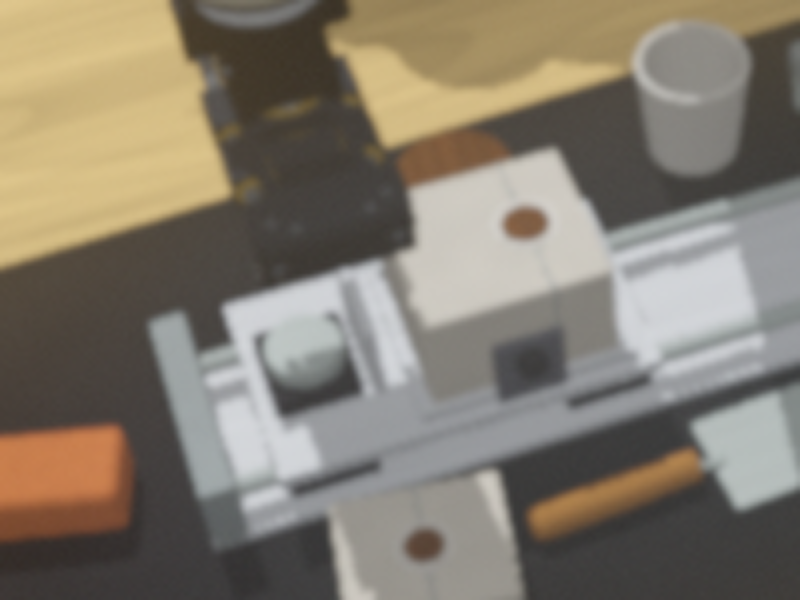

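The scene crop shows the gripper body's near end hiding the fingers, above the slide; the button at about (305,350) and the push plate at about (360,320) are clear. I'll settle and check the geometry.

```bash
python3 -m jog '[{"grip":255,"travel":[0,0,0],"twist":0},{"grip":255,"travel":[0,0,0],"twist":0}]'
python3 - <<'E'
from h import *
p=get_obs()["position"];print(p)
for dx in(-.095,.095):
  for dy in (-.037,.037): print((w2px("scene",p+[dx,dy,.048])-[120,130])*4)
u=np.array([.0472,.9989]);b=np.array([.5105,-.195]);print("along,lat",(p[:2]-b)@u,(p[:2]-b)@[u[1],-u[0]])
# plate tail edge corners expected in scene crop for check
for dx in(-.03,.03): print("plate",(w2px("scene",np.array([*(b+u*.0285+dx*np.array([u[1],-u[0]])),.1]))-[120,130])*4)
print("tip",(w2px("scene",p-[0,0,.022])-[120,130])*4,"btn",(w2px("scene",np.array([*b,.072]))-[120,130])*4)
E
```

```text
time: 3.8
position: [0.5081, -0.1754, 0.1679]
tool_rot: [0.722, 0.692, 0.0, 0.001]
ft_force: [-0.3, 0.0, -0.5]
grip_width: 0.0002
[ 0.50814726 -0.17542942  0.16785524]
[175.19267863  47.94774277]
[312.77098467   8.78842278]
[281.76680366 304.45167631]
[432.06549905 255.0595304 ]
along,lat 0.019437998502648327 -0.0032738863732424614
plate [334.65130602 254.97758748]
plate [363.8333273  333.90436675]
tip [318.82161133 238.92541319] btn [305.2354169  340.90505948]
```

View pics/top1.png

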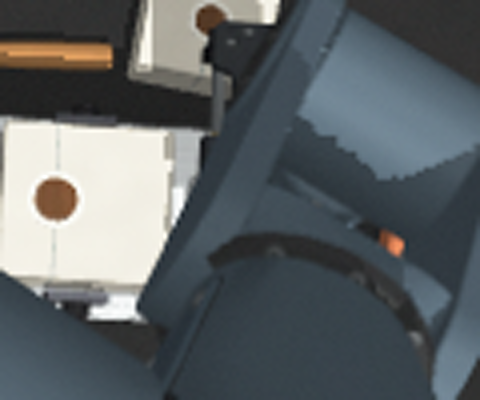

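The predicted body outline matches the scene crop (the top view is occluded by the arm). The TCP is 11 mm too far along, so I'll back off to about +8 mm from the button centre, then descend.

```bash
python3 -m jog '[{"grip":255,"travel":[0.25,-1.1,0],"twist":0},{"grip":255,"travel":[0,0,-2],"twist":0},{"grip":255,"travel":[0,0,-2],"twist":0},{"grip":255,"travel":[0,0,-1.5],"twist":0},{"grip":255,"travel":[0,0,-0.7],"twist":0},{"grip":255,"travel":[0,0,0],"twist":0},{"grip":255,"travel":[0,0,0],"twist":0}]'
```

```text
time: 4.5
position: [0.5107, -0.1869, 0.1055]
tool_rot: [0.722, 0.692, 0.0, 0.0]
ft_force: [-0.2, 0.2, 0.3]
grip_width: 0.0003
```

```bash
python3 -m jog '[{"grip":255,"travel":[0,0,-0.7],"twist":0},{"grip":255,"travel":[0,0,-0.5],"twist":0},{"grip":255,"travel":[0,0,-0.3],"twist":0},{"grip":255,"travel":[0,0,0],"twist":0}]'; python3 -m jog '[{"grip":255,"travel":[0,0,-0.3],"twist":0},{"grip":255,"travel":[0,0,-0.2],"twist":0},{"grip":255,"travel":[0,0,0],"twist":0}]'
```

```text
time: 4.9
position: [0.5108, -0.1867, 0.0904]
tool_rot: [0.722, 0.692, 0.0, 0.001]
ft_force: [-0.2, -0.2, 5.2]
grip_width: 0.0004
time: 5.2
position: [0.5108, -0.1867, 0.0858]
tool_rot: [0.722, 0.692, 0.0, 0.001]
ft_force: [-0.1, 0.9, 7.1]
grip_width: 0.0005
```

The button force is tracking the spring (7.1 N at about 8 mm). I'll press to the bottom.

```bash
python3 -m jog '[{"grip":255,"travel":[0,0,-0.2],"twist":0},{"grip":255,"travel":[0,0,-0.1],"twist":0},{"grip":255,"travel":[0,0,0],"twist":0}]'
```

```text
time: 5.5
position: [0.5109, -0.1867, 0.0843]
tool_rot: [0.722, 0.692, 0.0, 0.001]
ft_force: [-2.8, 0.9, 16.8]
grip_width: 0.0004
```

The button is at its bottom (16.8 N, z stopped). Now I'll ease forward to the push plate.

```bash
python3 -m jog '[{"grip":255,"travel":[0.02,0.5,0],"twist":0},{"grip":255,"travel":[0.03,0.5,0],"twist":0},{"grip":255,"travel":[0.02,0.5,0],"twist":0},{"grip":255,"travel":[0.03,0.5,0],"twist":0},{"grip":255,"travel":[0,0,0],"twist":0}]'; python3 -m jog '[{"grip":255,"travel":[0.05,1,0],"twist":0},{"grip":255,"travel":[0.05,1,0],"twist":0},{"grip":255,"travel":[0,0,0],"twist":0}]'
```

```text
time: 6.0
position: [0.5119, -0.1662, 0.0843]
tool_rot: [0.722, 0.692, 0.0, 0.001]
ft_force: [-1.9, 0.5, 16.0]
grip_width: 0.0005
time: 6.3
position: [0.513, -0.1456, 0.0843]
tool_rot: [0.722, 0.692, 0.001, 0.001]
ft_force: [-2.4, -0.1, 16.2]
grip_width: 0.0006
```

Run:
```python
from h import *
im=camera("scene")[:,:,::-1]
cv2.imwrite("pics/scene2.png",cv2.resize(im[130:280,120:320],None,fx=4,fy=4,interpolation=cv2.INTER_CUBIC))
print(search_frame("mould_center","scene")[:1])
```

```text
[{'at': [0.5596, -0.0651, 0.0887], 'p': 0.61}]
```

View pics/scene2.png

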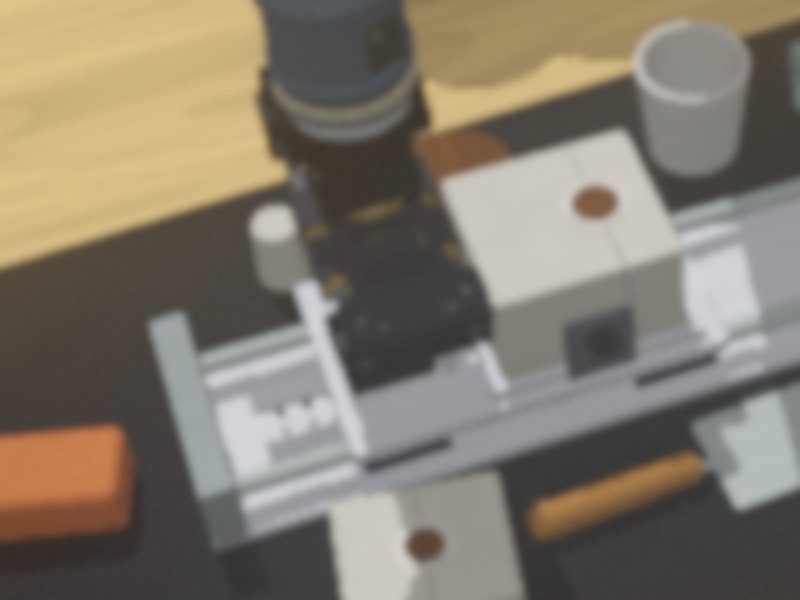

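The carriage moved about 41 mm along with the tool (hole (525,222)→(595,202) in the crop), carried by friction with the button held down. Nothing is touching the mould or the plug, so I'll continue.

```bash
python3 -m jog '[{"grip":255,"travel":[0.05,1,0],"twist":0},{"grip":255,"travel":[0.05,1,0],"twist":0},{"grip":255,"travel":[0.05,1,0],"twist":0},{"grip":255,"travel":[0.05,1,0],"twist":0},{"grip":255,"travel":[0.04,1,0],"twist":0},{"grip":255,"travel":[0.05,1,0],"twist":0}]'; python3 -m jog '[{"grip":255,"travel":[0.05,1,0],"twist":0},{"grip":255,"travel":[0.05,1,0],"twist":0},{"grip":255,"travel":[0.04,1,0],"twist":0},{"grip":255,"travel":[0.05,1,0],"twist":0},{"grip":255,"travel":[0,0,0],"twist":0}]'
```

```text
time: 7.0
position: [0.516, -0.0869, 0.0843]
tool_rot: [0.721, 0.692, 0.0, 0.002]
ft_force: [-2.8, -2.0, 16.8]
grip_width: 0.0005
time: 7.5
position: [0.5179, -0.0453, 0.0843]
tool_rot: [0.721, 0.693, 0.001, 0.001]
ft_force: [-1.6, 0.4, 18.1]
grip_width: 0.0007
```

```bash
python3 -m jog '[{"grip":255,"travel":[0.02,0.5,0],"twist":0},{"grip":255,"travel":[0.03,0.5,0],"twist":0},{"grip":255,"travel":[0.02,0.5,0],"twist":0},{"grip":255,"travel":[0,0,0],"twist":0}]'; python3 -m jog '[{"grip":255,"travel":[0.02,0.5,0],"twist":0},{"grip":255,"travel":[0.03,0.5,0],"twist":0},{"grip":255,"travel":[0,0,0],"twist":0}]';  python3 -m jog '[{"grip":255,"travel":[0.02,0.4,0],"twist":0},{"grip":255,"travel":[0.02,0.3,0],"twist":0},{"grip":255,"travel":[0,0,0],"twist":0}]'
```

```text
time: 7.9
position: [0.5186, -0.031, 0.0843]
tool_rot: [0.722, 0.692, 0.001, 0.001]
ft_force: [-2.6, 1.2, 16.6]
grip_width: 0.0004
time: 8.2
position: [0.519, -0.021, 0.0843]
tool_rot: [0.722, 0.692, 0.001, 0.001]
ft_force: [-1.8, 0.3, 18.3]
grip_width: 0.0007
time: 8.5
position: [0.5199, -0.0163, 0.0843]
tool_rot: [0.721, 0.693, -0.0, 0.003]
ft_force: [-2.3, -7.0, 14.6]
grip_width: 0.0005
```

The force on y jumped to −7 N at about 170 mm of travel, so it is probably at the stop with the fingers beginning to slip. I'll push on until the plate confirms it.

```bash
python3 -m jog '[{"grip":255,"travel":[0.02,0.3,0],"twist":0},{"grip":255,"travel":[0.02,0.3,0],"twist":0},{"grip":255,"travel":[0,0,0],"twist":0}]'; python3 -m jog '[{"grip":255,"travel":[0.02,0.3,0],"twist":0},{"grip":255,"travel":[0,0.2,0],"twist":0},{"grip":255,"travel":[0,0,0],"twist":0}]'
python3 - <<'E'
from h import *
im=camera("scene")[:,:,::-1]
cv2.imwrite("pics/scene3.png",cv2.resize(im[90:240,200:400],None,fx=4,fy=4,interpolation=cv2.INTER_CUBIC))
E
```

```text
time: 8.8
position: [0.5213, -0.0109, 0.0842]
tool_rot: [0.721, 0.693, 0.0, 0.004]
ft_force: [-1.7, -8.1, 13.4]
grip_width: 0.0004
time: 9.1
position: [0.5214, -0.0106, 0.0843]
tool_rot: [0.72, 0.694, -0.003, 0.006]
ft_force: [-5.8, -29.2, 12.9]
grip_width: 0.0001
```

View pics/scene3.png

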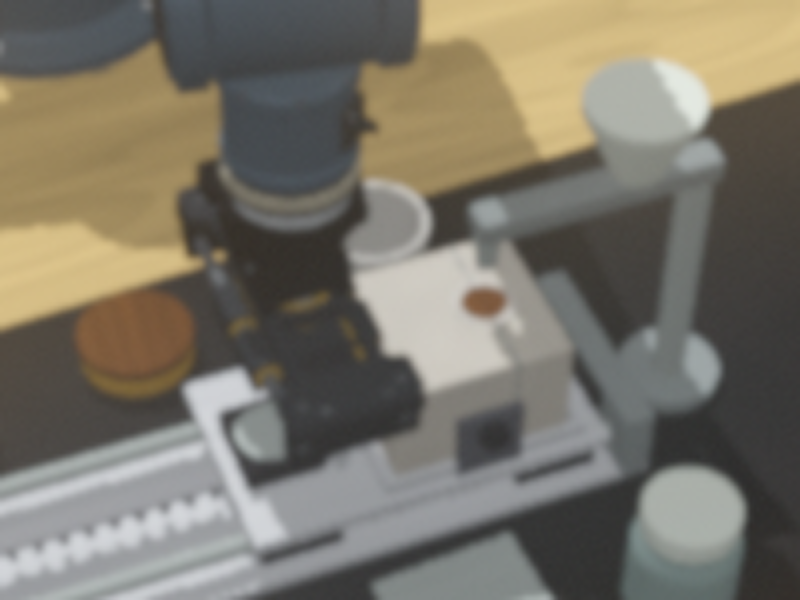

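The carriage is home: it stopped hard at 29 N with the pour hole under the spout (crop (485,300)) and its leading edge at the end block. I'll lift straight up while still lightly against the plate so the button locks, then back off and rise.

```bash
python3 -m jog '[{"grip":255,"travel":[0,-0.15,0],"twist":0},{"grip":255,"travel":[0,0,0.4],"twist":0},{"grip":255,"travel":[0,0,0.6],"twist":0},{"grip":255,"travel":[0,0,0.6],"twist":0},{"grip":255,"travel":[0,0,0.6],"twist":0},{"grip":255,"travel":[0,0,0],"twist":0}]'; python3 -m jog '[{"grip":255,"travel":[0,-0.5,0],"twist":0},{"grip":255,"travel":[0,-1,0],"twist":0},{"grip":255,"travel":[0,0,1],"twist":0},{"grip":255,"travel":[0,0,3],"twist":0},{"grip":255,"travel":[0,-1,4],"twist":0},{"grip":255,"travel":[0,-4,4],"twist":0},{"grip":255,"travel":[0,-4,4],"twist":0},{"grip":255,"travel":[0,-4,3],"twist":0}]'
```

```text
time: 9.75
position: [0.5199, -0.0104, 0.1036]
tool_rot: [0.72, 0.694, -0.003, 0.003]
ft_force: [-1.6, -21.0, -4.7]
grip_width: 0.0003
time: 10.55
position: [0.5193, -0.1405, 0.2878]
tool_rot: [0.721, 0.693, 0.001, 0.001]
ft_force: [1.1, -0.0, -0.0]
grip_width: 0.0003
```

```bash
python3 -m jog '[{"grip":255,"travel":[0,-4,0],"twist":0},{"grip":255,"travel":[0,-4,0],"twist":0},{"grip":255,"travel":[0,-4,0],"twist":0},{"grip":255,"travel":[0,-4,0],"twist":0},{"grip":255,"travel":[0,0,0],"twist":0},{"grip":255,"travel":[0,0,0],"twist":0}]'
python3 - <<'E'
from h import *
a=camera("top")[:,:,::-1][180:280,240:440]; b=camera("scene")[:,:,::-1][90:240,200:400]
cv2.imwrite("pics/end.png",np.vstack([cv2.resize(a,(600,300),interpolation=cv2.INTER_CUBIC),cv2.resize(b,(600,300*3//2))[:300]]))
for c in("top","scene"): print(c,search_frame("button_top",c)[:1],search_frame("mould_center",c)[:1])
E
```

```text
time: 11.15
position: [0.519, -0.3006, 0.285]
tool_rot: [0.722, 0.692, 0.0, -0.0]
ft_force: [0.5, -0.1, 0.5]
grip_width: 0.0005
top [{'at': [0.5145, 0.0454, 0.0739], 'p': 0.69}] [{'at': [0.5095, 0.043, 0.0686], 'p': 0.81}]
scene [{'at': [0.5258, -0.0286, 0.0741], 'p': 0.8}] [{'at': [0.5548, 0.0359, 0.0796], 'p': 0.78}]
```

View pics/end.png

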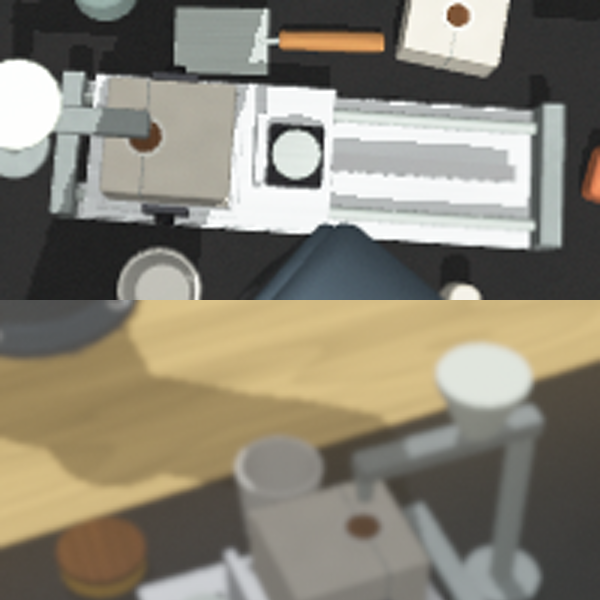

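The final picture shows the carriage at the end block, the hole under the spout, the button uncovered at (297,155), and the bystanders in place. One numeric check, then I'll hand in.

Run:
```python
from h import *
b=px2w("top",(297/3+240-.33,155/3+180-.33),.072)[:2]
print(b,"travel",np.linalg.norm(b-[.5096,-.195]))
o=get_obs();print(o["joint_velocities"].round(3),o["ft_force"].round(1))
hand_in()
```

```text
[ 0.51661349 -0.0288113 ] travel 0.1663366291500632
[-0.003  0.004 -0.003 -0.002 -0.001 -0.001] [-0.2 -0.1  0.6]
the job is handed in; nothing more can be done
```

The carriage is home against the end stop, the button appears to be up and locked, and I handed the job in at about 11 s with the arm clear.

**What I did:** With closed fingertips I pressed the button to its bottom at about 17 N. I held it down the whole way and moved the carriage along the rails. It first moved by friction on the button; the fingers then slid up to the push plate. I stopped when the carriage hit the stop hard, at about 29 N with no further motion. I then lifted straight up so the button could spring back, backed off and rose clear.

**Last checks:**
- **Carriage:** it moved 166 mm by the top camera. That agrees with the 165 mm implied by the arm's position at contact, so it started about 15 mm along the rails. The pour hole is under the spout.
- **Button:** I did not measure its height directly. The scene detector put its top at 74 mm, against 72 mm when up.
- **Arm and bystanders:** the arm was at rest with no contact force, and the bystanders I could see had not visibly moved.
- **Disagreement:** the top camera's detector reported the button at y = 0.045, on the mould. I took that as a wrong detection, because the picture and the scene detector both put it at about y = −0.029.

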